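# Counter-hold the hidden bolt head while the nut runs home

### The arm

A 7-joint arm with a two-finger parallel gripper is mounted at the origin on the work surface; the furniture and walls round the work are solid. World frame = base frame: x ahead of the robot, y to its left, z up, the work surface at z = 0. Lengths are in m, angles in rad, forces in N, time in s.
With the tool pointing down it reaches from about 0.425 to 0.95 m from the base axis. Payload 16.7 kg.
Tool frame: the origin (TCP) lies midway between the tips of the shut fingers; the grasp point (between the pads) lies 19 mm behind it (r.grip_depth is the distance from the TCP to the grasp point, in m); z points along the fingers, y is the line along which they close (so a half turn about z gives the same grasp; the last joint's range is limited). The gripper opens to 94 mm and grips with 3 to 60 N. Pads are 16 mm wide; open, the fingers measure 119 mm over their backs; the gripper's body (75 mm by 177 mm) begins 78 mm behind the grasp point.
Start: joints at [1.101, 0.426, 0.074, 1.606, -0.034, 1.111, -0.067], TCP at [0.212, -0.641, 0.205] pointing down, gripper open.
Joint ranges: [-2.85, 2.85], [-0.5, 2.14], [-1.23, 1.37], [0.21, 2.46], [-1.02, 4.16], [0.16, 2.05], [-2.73, 2.73]. Speed limits (rad/s): [1.89, 1.89, 2.39, 2.39, 3.01, 3.01, 3.01].

### API

Orientations are given as a unit quaternion [w, x, y, z].
In Python, from cell import state, optics, order, r gives the robot as it stands. The module is installed in compiled form; this text tells all that it offers.
- The arm moves only by the tool jog_arm, never from a script. Its argument "series" is a list of rows, each an object with "translation": the shift along the tool's x, y, z in mm, a list of three; "roll": the turn about the tool's z in degrees; "gripper": the gripper's target within -1 to 1 (shut at 1, half-way at 0, fully open at -1). In form: [{"translation": [dx, dy, dz], "roll": roll, "gripper": gripper}, ...]. A call has 1 to 12 rows; each row is the pose to reach, as a shift and turn from the pose commanded when the call began, along the tool's axes at that moment; what a row does not reach only later rows make up. A row lasts 1/10 s, in which the tool goes at most 50 mm and 8.59 degrees, less where a joint would pass 70% of its speed; a pose out of reach is approached as far as the arm can. A call with a gripper value outside its range is refused whole. The fingers move at their own pace and stop on an object; "newtons" is the grip in N (left out, the last holds). Time passes only in rows, so rows that repeat a pose let the fingers close. It gives the time, the measured TCP pose, the force, the opening and the grip force at its end, in the units of the state.
- state(): the state, without advancing time (a new reading comes with each control period).
- optics.grab_frame(name): name is "scene" or "top" or "wrist"; returns (picture, depth): 420x560x3 uint8, blue, green, red; 420x560 float32, m along the optical axis (not along the pixel's ray), 0 where there is no reading.
- optics.camera_model(name): a dict with "vertical_fov" (degrees; the focal length in pixels is half the picture's height over the tangent of half this angle, whatever the lens; pixels are square), "cx", "cy" (the principal point, pixels), "R" (3x3) and "t" (3): a world point X has camera coordinates R X + t; the wrist camera has in their place "tool_from_camera" (4x4, takes a point from camera to tool coordinates, whose origin is the TCP and whose axes are the flange's). Camera axes: x right, y down, z forward; pixel columns grow to the right and rows downward; lengths in m; the calibration is good to about 2 mm. A picture is of the moment at which its call begins: read the wrist's pose just before it. camera_model takes no time and is no camera call.
- order.close_job(): hands the job in; it is judged then, once.
The state is a dict: "time_s": time; "qpos": joint angles; "dq": joint speeds; "tau": joint torques, N m; "ee_pos": TCP position; "ee_rot": TCP orientation; "ft_force": force on the tool from outside, world axes, zero at the start; "wrist_torque": the same for the moment, N m; "gripper_width": finger opening in m; "grasp_force": force on a finger pad.
Only numpy, scipy, OpenCV 4.12 (cv2) and the standard library are available. Lean on these libraries where they do the work, as an engineer would, in place of code of your own. Each camera call takes 0.05 s, during which the arm holds its last target. There are 200 camera calls.

### The job

A slow nut runner is driving the nut on the back of the grey bracket, but the bolt just turns round with it. Reach down into the narrow gap between the bracket's two upright walls, pinch the hidden hex bolt head between the fingers and hold it still until the nut has run fully home on the thread, and finish still holding the head. Grip gently, with less than 40 N, so that the head is not marked, do not lean on the bracket, and leave the tin, the bearing and the hex key where they lie.

Things in the scene. Friction and masses are not known exactly. Their poses are not given: they have to be found in the camera images.
- bracket: fixed grey channel bracket. Origin: underside of its base plate (on the bench), below the middle of the gap. z up, x from near wall to far wall (away from the robot), y along the gap. Base plate x -50 to +110, 200 in y, 8 thick (mm). Two upright walls 6 thick, 190 long, tops 108 above the bench; the gap between them is 48 wide (x -24 to +24), open on top and at both ends. It does not give
- bolt_head: steel hex bolt head, 30 mm across flats, 34.6 across corners, 16 thick, behind the near wall. Origin: its centre, mid-gap (bracket x 0), 80 above the bench, bracket y -25 to 25. Its x: the bolt axis, parallel to bracket x; two flats face its own +y and -y (a pair every 60 deg). Unheld it turns right-handed about +x, about 0.2 rad/s. From 8 mm behind its centre on, a 31 mm sleeve and 37 mm washer
- runner: fixed nut runner behind the far wall, at the bolt: gearbox (bracket x 64 to 106 mm, 50 wide) with a 38 mm thick motor lying along +y beside it, out to 126 mm; highest point 104 mm above the bench. Origin: on the bench straight below the bolt head's centre, axes as the bracket's. It runs by itself and stalls at 0.05 N m
- nut (a joint): turn of the nut and runner spindle, rad, grows by itself at about 0.2 rad/s while the bolt turns with it, about 0.14 rad/s while the head is held; stops once the nut is home and the head is held
- thread (a joint): how far the nut is screwed up on the bolt, rad: starts at 0 to 0.3, stays as it is while the bolt turns with the nut, grows while the head is held and stops at 1.2, fully home (from 0 about 9 s of holding). Thread drag 0.015 N m; turning the head by hand also changes it
- parts_tin: loose low round metal tin, 70 mm across, 18 mm high, on the bench by the bracket, origin centre of underside; not to be moved
- bearing_a: loose ball bearing, 34 mm across, 10 mm high, on the bench by the bracket, origin centre of underside; not to be moved
- hexkey_6: loose hex key, 35 x 103 x 6 mm, lying on the bench by the bracket, origin centre of underside; not to be moved

How it is judged:
By the outcome, as a careful person would: the job done as asked, in the order asked, and still so for the second after the job is handed in, while the arm keeps its last pose, push and grip.
It also fails if it takes over 58 s, if anything falls off the work surface, if the arm or the gripper's body presses on something with over 40 N, if the wrist force passes 120 N, or if a joint passes its speed limit or range.

## Working session

There is one attempt and no reset: what is moved stays moved. The work goes in short steps, Python scripts to look and compute and a tool call to move; the robot and the scene stay as the last step left them, time stands still between calls to the robot, and variables do not carry over. Pictures are saved under pics/ and viewed, at most 10 in all, crops included, and the job is handed in when it is done.

Besides the shell and the picture viewer there is one more tool, called as name(argument=value, ...), one argument or row to a line, values as JSON. jog_arm: Moves the arm, as the interface text tells. Its arguments: {"type":"object","properties":{"series":{"type":"array","items":{"type":"object","properties":{"translation":{"type":"array","items":{"type":"number"}},"roll":{"type":"number"},"gripper":{"type":"number"}}}},"newtons":{"type":"number"}},"required":["series"]}

```bash
mkdir -p pics; cat > h.py <<'E'
from cell import state, optics, order, r
import numpy as np, cv2
from scipy.spatial.transform import Rotation as Ro
def K(n):
    m=optics.camera_model(n); f=210/np.tan(np.radians(m["vertical_fov"])/2); return m,f
def world(n,d,s=None):
    m,f=K(n); v,u=np.mgrid[:420,:560]
    P=np.stack([(u-m["cx"])/f*d,(v-m["cy"])/f*d,d],-1)
    if n=="wrist":
        T=np.array(m["tool_from_camera"]); q=s["ee_rot"]; R=Ro.from_quat([q[1],q[2],q[3],q[0]]).as_matrix()
        return (P@T[:3,:3].T+T[:3,3])@R.T+np.array(s["ee_pos"])
    return (P-np.array(m["t"]))@np.array(m["R"])
E
python3 - <<'E'
from h import *
s=state(); print(s)
for n in("scene","top"):
    p,d=optics.grab_frame(n); cv2.imwrite(f"pics/{n}.png",p); np.save(n+".npy",d); 
    m,f=K(n); print(n,f,{k:np.round(v,3).tolist() for k,v in m.items()})
E
```

```text
{'time_s': 0.0, 'qpos': array([ 1.10149402,  0.42674347,  0.07382374,  1.6066078 , -0.03410309,
        1.11077986, -0.06709085]), 'dq': array([-0.00096648,  0.00071808, -0.00048021,  0.00067503, -0.00138393,
       -0.00036551,  0.00050319]), 'tau': array([-2.68098038e-04, -9.35825157e+01,  3.66626009e+00, -4.54185820e+01,
       -4.88681300e-02,  2.01525504e-02,  5.73623129e-05]), 'ee_pos': array([ 0.21205657, -0.64036604,  0.2047668 ]), 'ee_rot': array([-6.23998184e-04,  9.87242760e-01,  1.59220992e-01, -1.42043371e-04]), 'ft_force': array([-0.87259308,  0.39897947,  0.18965357]), 'wrist_torque': array([-0.04652457,  0.01000652, -0.0459264 ]), 'grasp_force': 0.0, 'gripper_width': 0.09419838935659623}
scene 450.5727858437009 {'vertical_fov': 49.978, 'cx': 290.124, 'cy': 203.416, 'R': [[1.0, -0.029, 0.013], [-0.014, -0.787, -0.616], [0.028, 0.616, -0.787]], 't': [-0.468, 0.19, 0.799]}
top 435.1018977254311 {'vertical_fov': 51.528, 'cx': 272.452, 'cy': 204.328, 'R': [[0.009, -1.0, -0.002], [-0.997, -0.009, -0.073], [0.073, 0.002, -0.997]], 't': [0.145, 0.458, 0.899]}
```

View pics/top.png

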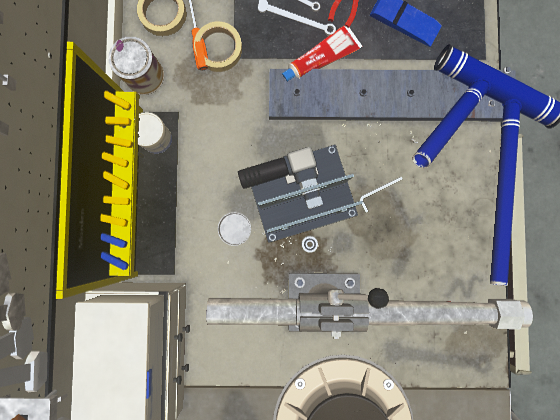

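View pics/scene.png

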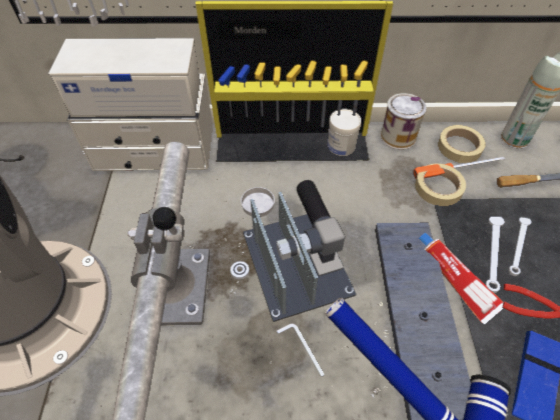

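The top view shows the bracket at about (310,190), its wall tops running (268,231)–(359,204) and (258,205)–(353,177), and the head in the gap near (314,203). The tin is at (235,229), the bearing at (310,243) and the hex key at (380,193). The scene view agrees. Next I'll fit the walls from depth.

```bash
python3 - <<'E'
from h import *
d=np.load("top.npy"); W=world("top",d)
reg=np.zeros(d.shape,bool); reg[160:240,240:370]=1
h=W[...,2]; print("bench z",np.median(h[215:240,370:400]))
mask=(reg&(abs(h-.108)<.006)).astype(np.uint8)
n,l,st,_=cv2.connectedComponentsWithStats(mask)
for i in range(1,n):
    if st[i,4]<60: continue
    p=W[l==i]; xy=p[:,:2].astype(np.float32); b=cv2.minAreaRect(xy); print(st[i],np.round(b[0],4),np.round(b[1],4),round(b[2],2),p[:,2].mean(), cv2.fitLine(xy,2,0,.01,.01).ravel())
for y,x in((203,314),(200,314),(186,308)): print(y,x,W[y,x])
# tall things near
for x0,x1,y0,y1,nm in((200,530,280,330,"pipe"),(410,560,40,290,"blue")):
    w=W[y0:y1,x0:x1].reshape(-1,3); w=w[w[:,2]>.05]; print(nm,np.percentile(w,[1,50,99],axis=0).round(3))
m=optics.camera_model("wrist"); print(m)
E
```

```text
bench z 7.202036240329653e-05
[289 160  27  19 278] [0.519 0.093] [0.0351 0.05  ] 0.27 0.10422630290057698 [0.10060305 0.99492663 0.5245359  0.09310336]
[258 174  96  32 338] [0.4803 0.0864] [0.0076 0.1898] 17.45 0.10818500700064636 [ 0.3000635  -0.95391923  0.47949192  0.08584971]
[266 201  97  32 321] [0.4281 0.07  ] [0.006  0.1893] 17.47 0.10850873694815001 [ 0.30005214 -0.9539228   0.42810133  0.07003368]
203 314 [0.45419067 0.06951604 0.09825227]
200 314 [0.45994533 0.06954513 0.09845072]
186 308 [0.48677283 0.08117854 0.09911058]
pipe [[ 0.231 -0.3    0.128]
 [ 0.26   0.005  0.151]
 [ 0.314  0.259  0.294]]
blue [[ 0.316 -0.39   0.092]
 [ 0.616 -0.268  0.128]
 [ 0.746  0.147  0.93 ]]
{'vertical_fov': 58.498441616641166, 'cx': 277.036903369194, 'cy': 213.0317283732811, 'tool_from_camera': array([[ 1.10876867e-03, -9.64470656e-01, -2.64187669e-01,
         7.76397545e-02],
       [ 9.99999258e-01,  9.36015676e-04,  7.79779751e-04,
         1.69259959e-04],
       [-5.04790889e-04, -2.64188337e-01,  9.64470978e-01,
        -1.78684526e-01],
       [ 0.00000000e+00,  0.00000000e+00,  0.00000000e+00,
         1.00000000e+00]])}
```

```bash
python3 - <<'E'
from h import *
d=np.load("top.npy"); W=world("top",d)
for y,x in((160,422),(125,450),(95,478),(60,450),(80,490),(110,540),(130,512),(200,505),(275,499),(305,440),(313,515),(280,330),(295,336),(320,336),(295,378),(310,230)): print((x,y),W[y,x].round(3))
R=np.array([[.954,.300],[-.300,.954]]); b=(W[...,:2]-[.4542,.0782])@R.T
h=W[...,2]; m=(abs(b[...,0])<.02)&(h>.04)&(abs(b[...,1])<.1)
p=np.c_[b[m],h[m]]*1000
print(p[np.argsort(p[:,1])].round(0).astype(int).tolist())
ds=np.load("scene.npy"); S=world("scene",ds)
for y,x in((315,340),(360,390),(400,440),(400,490)): print("s",(x,y),S[y,x].round(3))
E
```

```text
(422, 160) [ 0.523 -0.108  0.189]
(450, 125) [ 0.586 -0.16   0.182]
(478, 95) [ 0.653 -0.228  0.145]
(450, 60) [ 0.725 -0.184  0.13 ]
(490, 80) [ 0.688 -0.259  0.128]
(540, 110) [ 0.634 -0.359  0.116]
(512, 130) [ 0.593 -0.3    0.124]
(505, 200) [ 0.46  -0.279  0.131]
(499, 275) [ 0.324 -0.257  0.145]
(440, 305) [ 0.27  -0.152  0.141]
(515, 313) [ 0.259 -0.279  0.153]
(330, 280) [0.3   0.028 0.015]
(336, 295) [0.293 0.041 0.193]
(336, 320) [0.25  0.04  0.182]
(378, 295) [ 0.307 -0.005  0.295]
(230, 310) [0.26  0.222 0.153]
[[14, -25, 85], [-5, -25, 89], [7, -24, 89], [-8, -24, 82], [1, -24, 92], [18, -24, 85], [12, -24, 86], [-7, -24, 89], [6, -24, 89], [-1, -24, 91], [10, -23, 87], [-3, -23, 90], [4, -23, 90], [8, -23, 89], [14, -23, 88], [-4, -23, 92], [2, -22, 93], [-10, -22, 80], [0, -22, 90], [6, -22, 91], [-6, -22, 93], [12, -22, 92], [-8, -21, 92], [17, -21, 90], [18, -21, 94], [10, -21, 91], [4, -21, 92], [-2, -21, 94], [8, -21, 91], [-4, -20, 94], [15, -20, 92], [2, -20, 94], [-6, -20, 93], [13, -20, 91], [7, -20, 92], [19, -20, 92], [0, -20, 95], [5, -20, 90], [-8, -19, 92]
[... 2318 characters left out ...]
 [-9, 1, 86], [17, 1, 89], [5, 1, 93], [11, 1, 92], [9, 1, 89], [-3, 1, 92], [15, 1, 89], [3, 2, 92], [-5, 2, 89], [1, 2, 90], [7, 2, 91], [-8, 2, 83], [13, 2, 91], [-7, 2, 91], [19, 3, 93], [-1, 3, 91], [12, 3, 89], [5, 3, 91], [-2, 3, 88], [18, 3, 91], [16, 3, 87], [4, 3, 90], [10, 3, 90], [14, 3, 84], [8, 4, 88], [-4, 4, 90], [2, 4, 91], [-6, 4, 89], [12, 4, 86], [0, 4, 89], [6, 4, 88], [18, 4, 88], [11, 5, 85], [-8, 5, 89], [-2, 5, 88], [17, 5, 84], [1, 5, 75], [4, 5, 88], [-5, 5, 78], [7, 5, 77], [3, 5, 84], [-4, 5, 86], [9, 5, 83], [15, 5, 83]]
s (340, 315) [ 0.525 -0.116  0.213]
s (390, 360) [ 0.587 -0.164  0.182]
s (440, 400) [ 0.692 -0.175  0.027]
s (490, 400) [ 0.723 -0.203  0.131]
```

```bash
python3 - <<'E'
from h import *
p=cv2.imread("pics/top.png"); cv2.imwrite("pics/c1.png",cv2.resize(p[150:250,250:370],None,fx=6,fy=6,interpolation=cv2.INTER_CUBIC))
E
```

```text
(no output)
```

View pics/c1.png

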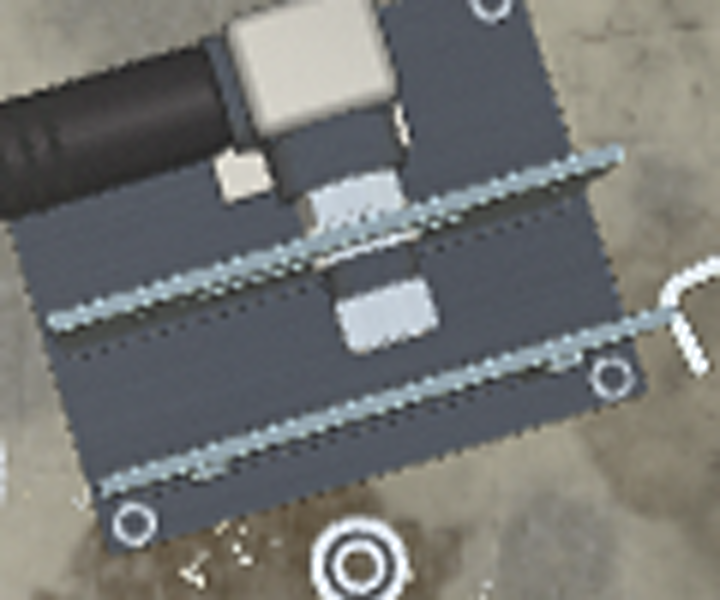

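The crop shows the hex head at about (387,315), with its corner up, between the walls. Depth puts the head centre at bracket (0, −10), world (0.457, 0.069), with its flats facing ±y at t≈0.1 s. I'll lift clear of the pipes, then cross.

jog_arm(
  series=[
    {"translation":[10,0,-50],"roll":0,"gripper":-1},
    {"translation":[20,0,-100],"roll":0,"gripper":-1},
    {"translation":[40,-10,-145],"roll":0,"gripper":-1},
    {"translation":[60,-20,-185],"roll":0.9,"gripper":-1},
    {"translation":[90,-40,-215],"roll":0.9,"gripper":-1},
    {"translation":[130,-70,-215],"roll":0.9,"gripper":-1},
    {"translation":[170,-100,-215],"roll":0.9,"gripper":-1},
    {"translation":[210,-130,-215],"roll":0.9,"gripper":-1},
    {"translation":[250,-160,-215],"roll":0.9,"gripper":-1},
    {"translation":[290,-190,-215],"roll":0.9,"gripper":-1},
    {"translation":[317,-220,-215],"roll":0.9,"gripper":-1},
    {"translation":[320,-220,-215],"roll":0.9,"gripper":-1},
  ],
  newtons=15,
)

```text
time_s: 1.3
ee_pos: [0.4494, -0.3261, 0.4207]
ee_rot: [-0.001, 0.988, 0.155, 0.0]
ft_force: [-0.2, 0.3, 0.0]
gripper_width: 0.0938
grasp_force: 0.0
```

jog_arm(
  series=[
    {"translation":[16,-47,0],"roll":0,"gripper":-1},
    {"translation":[32,-94,0],"roll":0,"gripper":-1},
    {"translation":[48,-140,0],"roll":0,"gripper":-1},
    {"translation":[64,-187,0],"roll":0,"gripper":-1},
    {"translation":[80,-234,0],"roll":0,"gripper":-1},
    {"translation":[96,-281,10],"roll":0,"gripper":-1},
    {"translation":[112,-328,30],"roll":0,"gripper":-1},
    {"translation":[124,-362,60],"roll":0,"gripper":-1},
    {"translation":[128,-374,105],"roll":0,"gripper":-1},
    {"translation":[128,-374,150],"roll":0,"gripper":-1},
    {"translation":[128,-374,180],"roll":0,"gripper":-1},
    {"translation":[128,-374,180],"roll":0,"gripper":-1},
  ],
)

```text
time_s: 2.5
ee_pos: [0.4549, 0.0629, 0.2372]
ee_rot: [-0.0, 0.988, 0.151, -0.003]
ft_force: [-0.8, -0.0, -0.1]
gripper_width: 0.0938
grasp_force: 0.0
```

```bash
python3 - <<'E'
from h import *
s=state(); p,d=optics.grab_frame("wrist"); cv2.imwrite("pics/w1.png",p); np.save("w1.npy",d)
print(s["time_s"],s["ee_pos"],s["ee_rot"],s["qpos"].round(2),s["ft_force"])
W=world("wrist",d,s)
h=W[...,2]; mask=((abs(h-.108)<.004)).astype(np.uint8)
n,l,st,_=cv2.connectedComponentsWithStats(mask)
for i in range(1,n):
    if st[i,4]<100: continue
    q=W[l==i]; b=cv2.minAreaRect(q[:,:2].astype(np.float32)); print(st[i],np.round(b[0],4),np.round(b[1],4),round(b[2],2),q[:,2].mean())
R=np.array([[.954,.300],[-.300,.954]]); b=(W[...,:2]-[.4542,.0782])@R.T
m=(abs(b[...,0])<6e-3)&(h>.05)&(abs(b[...,1])<.05)&(h<.11)
q=np.c_[b[m],h[m]]*1000
for y in range(-30,14,2):
    k=q[abs(q[:,1]-y)<1]; print(y,len(k),np.median(k[:,2]).round(1) if len(k) else '',end='; ')
m=(abs(b[...,1]+.010)<6e-3)&(h>.05)&(h<.1); print(np.histogram(b[m][:,0]*1000,bins=range(-24,26,2)))
E
```

```text
2.5 [0.45488905 0.06292118 0.23719562] [-2.70447284e-04  9.88467889e-01  1.51399262e-01 -3.06950167e-03] [ 0.25  0.07 -0.55  2.    0.04  1.09 -1.58] [-0.84313123 -0.03062522 -0.12562419]
[ 146  163  230    8 1780] [0.4814 0.0853] [0.0061 0.19  ] 17.45 0.10712624738222186
[ 152  225  220    8 1660] [0.4297 0.069 ] [0.0068 0.19  ] 17.47 0.10701357212124402
-30 0 ; -28 25 81.1; -26 27 84.0; -24 27 87.1; -22 40 91.0; -20 26 94.2; -18 28 94.9; -16 27 94.8; -14 40 94.6; -12 27 94.8; -10 26 94.3; -8 38 94.2; -6 29 93.7; -4 26 93.9; -2 26 93.8; 0 27 90.4; 2 26 87.0; 4 26 82.8; 6 13 80.0; 8 0 ; 10 0 ; 12 0 ; (array([192,   0,   0,   0,   0,   0,   0,   7,  23,  30,  31,  28,  33,
        33,  31,  28,  27,  37,  31,  29,  35,  34,  20,  23]), array([-24, -22, -20, -18, -16, -14, -12, -10,  -8,  -6,  -4,  -2,   0,
         2,   4,   6,   8,  10,  12,  14,  16,  18,  20,  22,  24]))
```

View pics/w1.png

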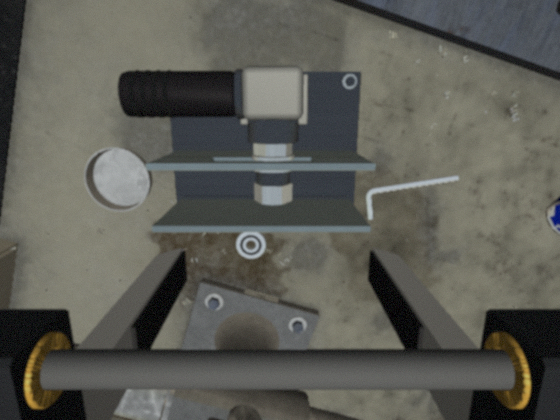

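The wrist view shows the head at about (273,188) with a flat up, so the flats will next face ±y around t≈5.4 s. The fingers straddle the gap. I'll lower to just above the walls and settle.

jog_arm(
  series=[
    {"translation":[0,0,40],"roll":0,"gripper":-1},
    {"translation":[0,0,80],"roll":0,"gripper":-1},
    {"translation":[0,0,100],"roll":0,"gripper":-1},
    {"translation":[0,0,100],"roll":0,"gripper":-1},
    {"translation":[0,0,100],"roll":0,"gripper":-1},
    {"translation":[0,0,100],"roll":0,"gripper":-1},
  ],
)

```text
time_s: 3.15
ee_pos: [0.4584, 0.064, 0.1426]
ee_rot: [0.0, 0.989, 0.151, 0.002]
ft_force: [-0.8, 0.3, 0.2]
gripper_width: 0.0939
grasp_force: 0.0
```

```bash
python3 - <<'E'
from h import *
s=state(); q=s["ee_rot"]; R=Ro.from_quat([q[1],q[2],q[3],q[0]]).as_matrix()
print(s["time_s"],s["ee_pos"],np.degrees(np.arctan2(R[1,0],R[0,0])),R[:,2],s["ft_force"],s["gripper_width"])
print((R.T@(np.array([.4564,.0679,.061])-s["ee_pos"])*1000).round(1))
E
```

```text
3.15 [0.45844599 0.06397428 0.14261031] 17.39246902668247 [ 3.01130163e-03  2.16718115e-04 -9.99995443e-01] [-0.76691699  0.33151504  0.15267008] 0.09394679193177997
[-1.  -4.4 81.6]
```

jog_arm(
  series=[
    {"translation":[-1,-4.5,10],"roll":0,"gripper":-1},
    {"translation":[-1,-4.5,30],"roll":0,"gripper":-1},
    {"translation":[-1,-4.5,50],"roll":0,"gripper":-1},
    {"translation":[-1,-4.5,70],"roll":0,"gripper":-1},
    {"translation":[-1,-4.5,82],"roll":0,"gripper":-1},
    {"translation":[-1,-4.5,82],"roll":0,"gripper":-0.1},
    {"translation":[-1,-4.5,82],"roll":0,"gripper":-0.1},
    {"translation":[-1,-4.5,82],"roll":0,"gripper":-0.1},
    {"translation":[-1,-4.5,82],"roll":0,"gripper":-0.1},
  ],
  newtons=25,
)

```text
time_s: 4.05
ee_pos: [0.4552, 0.0679, 0.0593]
ee_rot: [0.0, 0.988, 0.151, 0.001]
ft_force: [-0.0, -0.3, 0.2]
gripper_width: 0.0654
grasp_force: 0.0
```

```bash
python3 - <<'E'
from h import *
s=state(); p,d=optics.grab_frame("wrist"); cv2.imwrite("pics/w2.png",p)
q=s["ee_rot"]; R=Ro.from_quat([q[1],q[2],q[3],q[0]]).as_matrix()
print(s["time_s"],s["ee_pos"],s["ft_force"],s["gripper_width"],(R.T@(np.array([.4564,.0679,.061])-s["ee_pos"])*1000).round(1))
W=world("wrist",d,s); h=W[...,2]
Rb=np.array([[.954,.300],[-.300,.954]]); b=(W[...,:2]-[.4542,.0782])@Rb.T
m=(abs(b[...,0])<6e-3)&(h>.05)&(abs(b[...,1])<.05)&(h<.11)
q=np.c_[b[m],h[m]]*1000
for y in range(-30,14,2):
    k=q[abs(q[:,1]-y)<1]; print(y,len(k),np.median(k[:,2]).round(1) if len(k) else '',end='; ')
E
```

```text
4.05 [0.45523386 0.06786939 0.05928494] [-0.04235305 -0.31376952  0.24991116] 0.06537286757995063 [ 1.1  0.3 -1.7]
-30 0 ; -28 30 77.2; -26 68 82.4; -24 71 89.3; -22 121 92.1; -20 109 92.5; -18 119 93.1; -16 129 93.6; -14 107 94.1; -12 117 94.6; -10 130 95.3; -8 133 95.7; -6 108 95.6; -4 121 93.6; -2 104 91.7; 0 116 89.4; 2 100 87.4; 4 98 85.4; 6 30 84.2; 8 0 ; 10 0 ; 12 0 ;
```

View pics/w2.png

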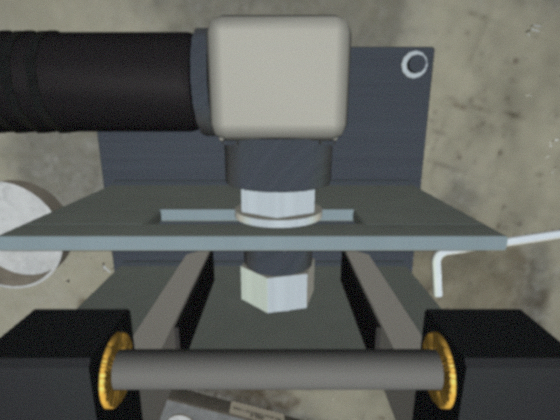

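The wrist view shows the head at (278,285) centred between the fingers. Its flat is tilted 0.26 rad, so it lines up at t≈5.4 s. I'll wait, then close.

jog_arm(
  series=[
    {"translation":[1,0.3,-1.5],"roll":0,"gripper":-0.1},
    {"translation":[1,0.3,-1.5],"roll":0,"gripper":-0.1},
    {"translation":[1,0.3,-1.5],"roll":0,"gripper":-0.1},
    {"translation":[1,0.3,-1.5],"roll":0,"gripper":-0.1},
    {"translation":[1,0.3,-1.5],"roll":0,"gripper":-0.1},
    {"translation":[1,0.3,-1.5],"roll":0,"gripper":-0.1},
    {"translation":[1,0.3,-1.5],"roll":0,"gripper":-0.1},
    {"translation":[1,0.3,-1.5],"roll":0,"gripper":-0.1},
    {"translation":[1,0.3,-1.5],"roll":0,"gripper":-0.1},
    {"translation":[1,0.3,-1.5],"roll":0,"gripper":1},
    {"translation":[1,0.3,-1.5],"roll":0,"gripper":1},
    {"translation":[1,0.3,-1.5],"roll":0,"gripper":1},
  ],
  newtons=20,
)

```text
time_s: 5.3
ee_pos: [0.4557, 0.0679, 0.06]
ee_rot: [-0.0, 0.988, 0.151, 0.0]
ft_force: [1.1, 0.3, -0.2]
gripper_width: 0.0316
grasp_force: 0.0
```

jog_arm(
  series=[
    {"translation":[0,0,0],"roll":0,"gripper":1},
    {"translation":[0,0,0],"roll":0,"gripper":1},
    {"translation":[0,0,0],"roll":0,"gripper":1},
    {"translation":[0,0,0],"roll":0,"gripper":1},
  ],
)

```text
time_s: 5.7
ee_pos: [0.4558, 0.0676, 0.06]
ee_rot: [0.0, 0.988, 0.151, 0.0]
ft_force: [2.8, -3.4, -2.3]
gripper_width: 0.0296
grasp_force: 20.0
```

The opening is 29.6 mm at 20 N, so the head is gripped on its flats. I'll ease the small side load and hold.

jog_arm(
  series=[
    {"translation":[0,0.4,0],"roll":0,"gripper":1},
    {"translation":[0,0.4,0],"roll":0,"gripper":1},
    {"translation":[0,0.4,0],"roll":0,"gripper":1},
    {"translation":[0,0.4,0],"roll":0,"gripper":1},
    {"translation":[0,0.4,0],"roll":0,"gripper":1},
    {"translation":[0,0.4,0],"roll":0,"gripper":1},
    {"translation":[0,0.4,0],"roll":0,"gripper":1},
    {"translation":[0,0.4,0],"roll":0,"gripper":1},
    {"translation":[0,0.4,0],"roll":0,"gripper":1},
    {"translation":[0,0.4,0],"roll":0,"gripper":1},
    {"translation":[0,0.4,0],"roll":0,"gripper":1},
    {"translation":[0,0.4,0],"roll":0,"gripper":1},
  ],
)

```text
time_s: 6.9
ee_pos: [0.4558, 0.0676, 0.06]
ee_rot: [-0.0, 0.988, 0.152, 0.0]
ft_force: [-0.2, 1.8, -4.9]
gripper_width: 0.0298
grasp_force: 20.0
```

```bash
python3 - <<'E'
from h import *
s=state(); p,d=optics.grab_frame("wrist"); cv2.imwrite("pics/w3.png",p); print(s["time_s"],s["wrist_torque"],s["ft_force"],s["grasp_force"],s["gripper_width"])
E
```

```text
6.9 [ 5.20196618e-01 -4.21111616e-02 -3.55824986e-04] [-0.23370997  1.76421839 -4.92328245] 19.999458866659552 0.029827987368804668
```

View pics/w3.png

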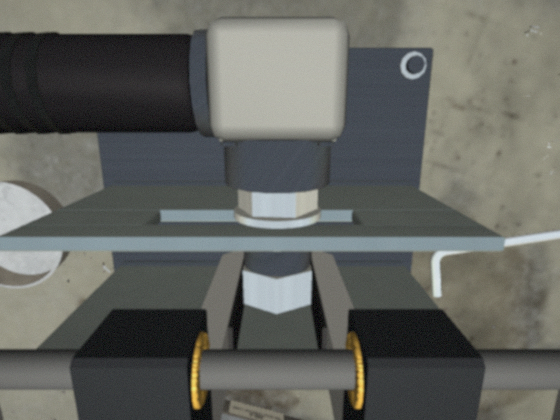

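The picture shows the head gripped corner-up and symmetric at (277,290). I'll keep holding until about 17 s.

jog_arm(
  series=[
    {"translation":[0,0,0],"roll":0,"gripper":1},
    {"translation":[0,0,0],"roll":0,"gripper":1},
    {"translation":[0,0,0],"roll":0,"gripper":1},
    {"translation":[0,0,0],"roll":0,"gripper":1},
    {"translation":[0,0,0],"roll":0,"gripper":1},
    {"translation":[0,0,0],"roll":0,"gripper":1},
    {"translation":[0,0,0],"roll":0,"gripper":1},
    {"translation":[0,0,0],"roll":0,"gripper":1},
    {"translation":[0,0,0],"roll":0,"gripper":1},
    {"translation":[0,0,0],"roll":0,"gripper":1},
    {"translation":[0,0,0],"roll":0,"gripper":1},
    {"translation":[0,0,0],"roll":0,"gripper":1},
  ],
)

```text
time_s: 8.15
ee_pos: [0.4558, 0.0676, 0.06]
ee_rot: [-0.0, 0.988, 0.151, -0.0]
ft_force: [-1.4, 4.6, -4.6]
gripper_width: 0.0298
grasp_force: 20.0
```

jog_arm(
  series=[
    {"translation":[0,0,0],"roll":0,"gripper":1},
    {"translation":[0,0,0],"roll":0,"gripper":1},
    {"translation":[0,0,0],"roll":0,"gripper":1},
    {"translation":[0,0,0],"roll":0,"gripper":1},
    {"translation":[0,0,0],"roll":0,"gripper":1},
    {"translation":[0,0,0],"roll":0,"gripper":1},
    {"translation":[0,0,0],"roll":0,"gripper":1},
    {"translation":[0,0,0],"roll":0,"gripper":1},
    {"translation":[0,0,0],"roll":0,"gripper":1},
    {"translation":[0,0,0],"roll":0,"gripper":1},
    {"translation":[0,0,0],"roll":0,"gripper":1},
    {"translation":[0,0,0],"roll":0,"gripper":1},
  ],
)

```text
time_s: 9.35
ee_pos: [0.4558, 0.0676, 0.06]
ee_rot: [-0.0, 0.988, 0.151, -0.0]
ft_force: [-1.0, 5.4, -4.2]
gripper_width: 0.0301
grasp_force: 20.0
```

jog_arm(
  series=[
    {"translation":[0,0,0],"roll":0,"gripper":1},
    {"translation":[0,0,0],"roll":0,"gripper":1},
    {"translation":[0,0,0],"roll":0,"gripper":1},
    {"translation":[0,0,0],"roll":0,"gripper":1},
    {"translation":[0,0,0],"roll":0,"gripper":1},
    {"translation":[0,0,0],"roll":0,"gripper":1},
    {"translation":[0,0,0],"roll":0,"gripper":1},
    {"translation":[0,0,0],"roll":0,"gripper":1},
    {"translation":[0,0,0],"roll":0,"gripper":1},
    {"translation":[0,0,0],"roll":0,"gripper":1},
    {"translation":[0,0,0],"roll":0,"gripper":1},
    {"translation":[0,0,0],"roll":0,"gripper":1},
  ],
)

```text
time_s: 10.55
ee_pos: [0.4558, 0.0676, 0.06]
ee_rot: [-0.0, 0.988, 0.151, -0.0]
ft_force: [-1.4, 5.8, -4.5]
gripper_width: 0.0302
grasp_force: 20.0
```

jog_arm(
  series=[
    {"translation":[0,0,0],"roll":0,"gripper":1},
    {"translation":[0,0,0],"roll":0,"gripper":1},
    {"translation":[0,0,0],"roll":0,"gripper":1},
    {"translation":[0,0,0],"roll":0,"gripper":1},
    {"translation":[0,0,0],"roll":0,"gripper":1},
    {"translation":[0,0,0],"roll":0,"gripper":1},
    {"translation":[0,0,0],"roll":0,"gripper":1},
    {"translation":[0,0,0],"roll":0,"gripper":1},
    {"translation":[0,0,0],"roll":0,"gripper":1},
    {"translation":[0,0,0],"roll":0,"gripper":1},
    {"translation":[0,0,0],"roll":0,"gripper":1},
    {"translation":[0,0,0],"roll":0,"gripper":1},
  ],
)

```text
time_s: 11.75
ee_pos: [0.4558, 0.0675, 0.06]
ee_rot: [-0.0, 0.988, 0.151, -0.0]
ft_force: [-0.3, 4.9, -4.6]
gripper_width: 0.0299
grasp_force: 20.0
```

jog_arm(
  series=[
    {"translation":[0,0,0],"roll":0,"gripper":1},
    {"translation":[0,0,0],"roll":0,"gripper":1},
    {"translation":[0,0,0],"roll":0,"gripper":1},
    {"translation":[0,0,0],"roll":0,"gripper":1},
    {"translation":[0,0,0],"roll":0,"gripper":1},
    {"translation":[0,0,0],"roll":0,"gripper":1},
    {"translation":[0,0,0],"roll":0,"gripper":1},
    {"translation":[0,0,0],"roll":0,"gripper":1},
    {"translation":[0,0,0],"roll":0,"gripper":1},
    {"translation":[0,0,0],"roll":0,"gripper":1},
    {"translation":[0,0,0],"roll":0,"gripper":1},
    {"translation":[0,0,0],"roll":0,"gripper":1},
  ],
)

```text
time_s: 12.95
ee_pos: [0.4558, 0.0676, 0.06]
ee_rot: [-0.0, 0.988, 0.151, 0.0]
ft_force: [-0.7, 4.8, -3.8]
gripper_width: 0.0297
grasp_force: 20.0
```

```bash
python3 - <<'E'
from h import *
s=state(); p,d=optics.grab_frame("wrist"); cv2.imwrite("pics/w4.png",p); print(s["time_s"],s["wrist_torque"],s["ft_force"],s["grasp_force"],s["gripper_width"])
E
```

```text
12.95 [ 1.17370424  0.19894501 -0.05336568] [-0.70775121  4.76332853 -3.82400355] 19.999527249019593 0.02973260120881336
```

jog_arm(
  series=[
    {"translation":[0,-0.2,0],"roll":0,"gripper":1},
    {"translation":[0,-0.2,0],"roll":0,"gripper":1},
    {"translation":[0,-0.2,0],"roll":0,"gripper":1},
    {"translation":[0,-0.2,0],"roll":0,"gripper":1},
    {"translation":[0,-0.2,0],"roll":0,"gripper":1},
    {"translation":[0,-0.2,0],"roll":0,"gripper":1},
    {"translation":[0,-0.2,0],"roll":0,"gripper":1},
    {"translation":[0,-0.2,0],"roll":0,"gripper":1},
    {"translation":[0,-0.2,0],"roll":0,"gripper":1},
    {"translation":[0,-0.2,0],"roll":0,"gripper":1},
    {"translation":[0,-0.2,0],"roll":0,"gripper":1},
    {"translation":[0,-0.2,0],"roll":0,"gripper":1},
  ],
  newtons=25,
)

```text
time_s: 14.2
ee_pos: [0.4558, 0.0676, 0.06]
ee_rot: [0.0, 0.988, 0.151, -0.0]
ft_force: [1.2, 1.0, -5.3]
gripper_width: 0.0298
grasp_force: 25.0
```

jog_arm(
  series=[
    {"translation":[0,0,0],"roll":0,"gripper":1},
    {"translation":[0,0,0],"roll":0,"gripper":1},
    {"translation":[0,0,0],"roll":0,"gripper":1},
    {"translation":[0,0,0],"roll":0,"gripper":1},
    {"translation":[0,0,0],"roll":0,"gripper":1},
    {"translation":[0,0,0],"roll":0,"gripper":1},
    {"translation":[0,0,0],"roll":0,"gripper":1},
    {"translation":[0,0,0],"roll":0,"gripper":1},
    {"translation":[0,0,0],"roll":0,"gripper":1},
    {"translation":[0,0,0],"roll":0,"gripper":1},
    {"translation":[0,0,0],"roll":0,"gripper":1},
    {"translation":[0,0,0],"roll":0,"gripper":1},
  ],
)

```text
time_s: 15.4
ee_pos: [0.4558, 0.0676, 0.06]
ee_rot: [0.0, 0.988, 0.151, 0.0]
ft_force: [0.6, -0.7, -5.8]
gripper_width: 0.0299
grasp_force: 25.0
```

jog_arm(
  series=[
    {"translation":[0,0,0],"roll":0,"gripper":1},
    {"translation":[0,0,0],"roll":0,"gripper":1},
    {"translation":[0,0,0],"roll":0,"gripper":1},
    {"translation":[0,0,0],"roll":0,"gripper":1},
    {"translation":[0,0,0],"roll":0,"gripper":1},
    {"translation":[0,0,0],"roll":0,"gripper":1},
    {"translation":[0,0,0],"roll":0,"gripper":1},
    {"translation":[0,0,0],"roll":0,"gripper":1},
    {"translation":[0,0,0],"roll":0,"gripper":1},
    {"translation":[0,0,0],"roll":0,"gripper":1},
    {"translation":[0,0,0],"roll":0,"gripper":1},
    {"translation":[0,0,0],"roll":0,"gripper":1},
  ],
)

```text
time_s: 16.6
ee_pos: [0.4558, 0.0676, 0.06]
ee_rot: [-0.0, 0.988, 0.151, 0.0]
ft_force: [2.1, -2.3, -6.7]
gripper_width: 0.0297
grasp_force: 25.0
```

jog_arm(
  series=[
    {"translation":[0,0,0],"roll":0,"gripper":1},
    {"translation":[0,0,0],"roll":0,"gripper":1},
    {"translation":[0,0,0],"roll":0,"gripper":1},
    {"translation":[0,0,0],"roll":0,"gripper":1},
    {"translation":[0,0,0],"roll":0,"gripper":1},
    {"translation":[0,0,0],"roll":0,"gripper":1},
    {"translation":[0,0,0],"roll":0,"gripper":1},
    {"translation":[0,0,0],"roll":0,"gripper":1},
    {"translation":[0,0,0],"roll":0,"gripper":1},
    {"translation":[0,0,0],"roll":0,"gripper":1},
    {"translation":[0,0,0],"roll":0,"gripper":1},
    {"translation":[0,0,0],"roll":0,"gripper":1},
  ],
)

```text
time_s: 17.8
ee_pos: [0.4558, 0.0676, 0.06]
ee_rot: [-0.0, 0.988, 0.151, -0.0]
ft_force: [1.8, -2.4, -5.5]
gripper_width: 0.0299
grasp_force: 25.0
```

```bash
python3 - <<'E'
from h import *
s=state(); p,d=optics.grab_frame("wrist"); print(s["time_s"],s["wrist_torque"],s["ft_force"],s["grasp_force"],s["gripper_width"])
a=[cv2.imread(f"pics/w{i}.png") for i in(3,4)]+[p]
cv2.imwrite("pics/n.png",np.hstack([cv2.resize(i[180:330,220:335],None,fx=2.2,fy=2.2,interpolation=cv2.INTER_CUBIC) for i in a]))
np.save("w5.npy",p)
E
```

```text
17.8 [-0.60324963 -0.35422798  0.02548255] [ 1.80342095 -2.36111391 -5.5191746 ] 24.998753895051777 0.02988211909594677
```

View pics/n.png

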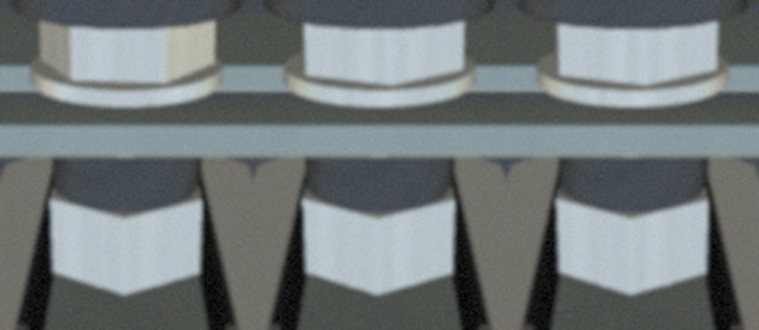

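The nut (upper row, about (385,50) and (637,50)) looks the same at 13 s and 17.8 s, so it seems home. I'll hold a little longer and compare numerically.

jog_arm(
  series=[
    {"translation":[0,0,0],"roll":0,"gripper":1},
    {"translation":[0,0,0],"roll":0,"gripper":1},
    {"translation":[0,0,0],"roll":0,"gripper":1},
    {"translation":[0,0,0],"roll":0,"gripper":1},
    {"translation":[0,0,0],"roll":0,"gripper":1},
    {"translation":[0,0,0],"roll":0,"gripper":1},
    {"translation":[0,0,0],"roll":0,"gripper":1},
    {"translation":[0,0,0],"roll":0,"gripper":1},
    {"translation":[0,0,0],"roll":0,"gripper":1},
    {"translation":[0,0,0],"roll":0,"gripper":1},
    {"translation":[0,0,0],"roll":0,"gripper":1},
    {"translation":[0,0,0],"roll":0,"gripper":1},
  ],
)

```text
time_s: 19.05
ee_pos: [0.4558, 0.0676, 0.06]
ee_rot: [-0.0, 0.988, 0.151, -0.0]
ft_force: [0.4, -3.9, -5.8]
gripper_width: 0.0296
grasp_force: 25.0
```

```bash
python3 - <<'E'
from h import *
s=state(); p,d=optics.grab_frame("wrist"); print(s["time_s"],s["ft_force"],s["grasp_force"],s["gripper_width"])
f=lambda i:i[190:225,230:325].astype(float)
A={k:cv2.imread(f"pics/w{k}.png") for k in(3,4)}; A[5]=np.load("w5.npy")
g=lambda i:i[60:120,220:340].astype(float)
for k,a in A.items(): print(k,"nut",abs(f(a)-f(p)).mean(),"static",abs(g(a)-g(p)).mean(),"head",abs(a[255:310,245:312].astype(float)-p[255:310,245:312]).mean())
E
```

```text
19.05 [ 0.43751354 -3.92096084 -5.78478691] 24.998582149855793 0.029607978530933395
3 nut 10.704761904761904 static 2.093240740740741 head 2.482315694255993
4 nut 2.557293233082707 static 2.0813888888888887 head 2.546630483943917
5 nut 2.237092731829574 static 2.0786574074074076 head 2.2669380370872907
```

The nut hasn't moved since about 13 s and the head is still held, so I'm handing in.

```bash
python3 -c "
from cell import order; print(order.close_job())"
```

```text
the job is handed in; nothing more can be done
None
```

I handed the job in at about 19 s with the bolt head still pinched on its flats at 25 N; the nut appears fully home, as camera images show no turning since about 13 s.

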